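# Clip the glazing tongs onto the orange-striped test tile

### The arm

A 7-joint arm with a two-finger parallel gripper is mounted at the origin on the work surface. World frame = base frame: x ahead of the robot, y to its left, z up, the work surface at z = 0. Lengths are in mm, angles in rad, forces in N, time in s.
With the tool pointing down it reaches from about 425 to 875 mm from the base axis. Payload 8.4 kg.
Tool frame: the origin (TCP) lies at the very end of the fingers, on their centre line; the grasp point (between the pads) lies 19 mm behind it; z points along the fingers, x is the direction in which the jaws open and shut, and the axes are right-handed (so a half turn about z gives the same grasp; the last joint's range is limited). The gripper opens to 87 mm and grips with 3 to 60 N. Pads are 19 mm wide; open, the fingers measure 117 mm over their backs; the gripper's body (75 mm by 190 mm) begins 51 mm behind the grasp point.
Start: joints at [-1.303, 0.333, 0.04, 1.465, -0.013, 1.343, -0.059], TCP at [233.109, 606.732, 222.546] pointing down, gripper open.
Joint ranges: [-2.58, 2.58], [-0.38, 2.09], [-1.3, 1.39], [0.25, 2.4], [-1.5, 4.64], [0.08, 2.09], [-2.65, 2.65]. Speed limits (rad/s): [2.22, 2.22, 2.79, 2.79, 3.14, 3.14, 3.14].

### API

Orientations are given as a unit quaternion [w, x, y, z].
In Python, from station import arm gives the robot as it stands. The module is installed in compiled form; this text tells all that it offers.
- The arm moves only by the shell command python3 -m pendant 'ROWS' [OPENING] [FORCE]. ROWS is text: rows parted by semicolons, each of 6 numbers parted by spaces: the shift along the tool's x, y, z in cm, then the turn, a rotation vector about the tool's x, y, z in degrees. In form: tx ty tz wx wy wz; .... A call has 1 to 20 rows; each row is the pose to reach, as a shift and turn from the pose commanded when the call began, along the tool's axes at that moment; what a row does not reach only later rows make up. A row lasts 1/10 s, in which the tool goes at most 50 mm and 8.59 degrees, less where a joint would pass 70% of its speed; a pose out of reach is approached as far as the arm can. A call with a gripper value outside its range is refused whole. OPENING is the finger opening in cm, from 0 to 8.7, set as the call begins (- or left out, the last holds). The fingers move at their own pace and stop on an object; FORCE is the grip in N (left out, the last holds). Time passes only in rows, so rows that repeat a pose let the fingers close. It gives the time, the measured TCP pose, the force and the opening at its end, in the units of the state.
- arm.get_state(): the state, without advancing time (a new reading comes with each control period).
- arm.capture(name): name is "scene" or "top" or "wrist"; returns a dict with "img" (384x512x3 uint8, red, green, blue), "range_z" (384x512 float32, mm along the optical axis (not along the pixel's ray), 0 where there is no reading), "fx", "fy", "cx", "cy" (pixels), "xyz" and "orientation" of the camera in the world. Camera axes: x right, y down, z forward; pixel columns grow to the right and rows downward; lengths in mm; the calibration is good to about 2 mm. A picture is of the moment at which its call begins.
- arm.hand_in(): hands the job in, once; it reports no verdict.
Trained networks look in the newest picture that a camera, given by its name, has taken for a name from the list of things; names that differ only in an ending like _2 or _b are one class to them, and where a whole thing is asked for, a point or a joint stands for the part that bears it (a point fixed in the world has none). Each returns a list of dicts, best first, with "p" (0 to 1); they miss things now and then, are a little off and sometimes report something else, mostly with a low value. They report only what shows in the picture. A call takes as long as a camera call. They do not tell look-alikes from the thing itself.
- arm.outline_of(camera, label): "mask" (384x512 bool, what is visible of it).
- arm.tip_of(camera, label): "location" ([x, y, z] in mm, in world coordinates, good to about 4 mm: a listed point, or the origin of a listed thing).
The state is a dict: "time": time; "q": joint angles; "joint_vel": joint speeds; "joint_torque": joint torques, N m; "tcp_pos": TCP position; "orientation": TCP orientation; "wrist_force": force on the tool from outside, world axes, zero at the start; "wrist_torque": the same for the moment, N m; "opening": opening from 0.0 (shut) to 1.0 (fully open).
Only numpy, scipy, OpenCV 4.12 (cv2) and the standard library are available. Lean on these libraries where they do the work, as an engineer would, in place of code of your own. Each camera call takes 0.05 s, during which the arm holds its last target.

### The job

Squeeze the self-closing glazing tongs open, take them off their wooden parking board and lower the open jaws over the top edge of the orange-striped test tile, about the middle of the edge and well over it; then let go so that the tongs grip the tile by themselves, standing upright on it, ready for dipping. Leave the tile standing where it is, and do not disturb the green-striped tile, the plain tile or the cup.

Things in the scene. Friction and masses are not known exactly. Their poses are not given: they have to be found in the camera images.
- tongs: Steel self-closing cross-lock tongs, 128 mm tall, 0.1 kg, standing jaws down, clipped on the parking board. Origin: between the jaw tips, at their lower end; z up along the tongs to the hinge; x: direction in which the jaws open (same after a half turn about z). Jaws 24 wide (y), 36 high, 5 thick; the arms cross above them, so an edge can enter at most 33. Hinge pin, radius 6, 122 above the origin.
- tongs_grip (a point): Midway between the two blue grip pads, 86 mm above the tongs' origin, axes as the tongs' : squeeze here along x, from above. Pads 22 wide (y), 28 high, 56 over their outer faces at rest (flaring outward 10 degrees downward), 43 and vertical when squeezed to the hard stop. Squeezing OPENS the jaws, 12 to 15 N per pad, to about 47 at the tips; keep squeezing to carry them open.
- tongs_arm_a (a joint): Opening angle of each tongs arm (rad), the other arm mirrors it: 0 when the jaws grip something 10 mm thick, such as the parking board or a tile; -0.025 shut on nothing; 0.17 squeezed fully open. Let the pads go and the spring shuts the jaws with about 3.5 N.
- park: Fixed wooden parking board: base 110 (x) x 100 (y) x 14 mm high with an upright board 10 thick (along x), 64 wide (along y), its top 100 above the table. Origin: centre of the underside. The tongs are clipped over its top edge by 24 mm, tips 76 above the table, their x along the board's x.
- tile_orange: The tile to clip: cream fired-clay test tile with four orange stripes. Upside-down T: foot 60 (x) x 64 (y) x 10 mm high, and on its middle an upright slab 10 thick (along x) x 64 wide (along y), its top edge 80 above the table. Origin: centre of the underside; z up. Loose, about 0.2 kg.
- tile_orange_top (a point): Middle of the top edge of the orange-striped tile, 80 mm above its underside; axes as the tile's (x through the thickness, y along the edge).
- tile_green: Bystander: cream test tile with four green stripes. Upside-down T: foot 60 (x) x 64 (y) x 10 mm high, and on its middle an upright slab 10 thick (along x) x 64 wide (along y), its top edge 80 above the table. Origin: centre of the underside; z up. Loose, about 0.2 kg.
- tile_plain: Bystander: plain cream test tile without stripes. Upside-down T: foot 60 (x) x 64 (y) x 10 mm high, and on its middle an upright slab 10 thick (along x) x 64 wide (along y), its top edge 80 above the table. Origin: centre of the underside; z up. Loose, about 0.2 kg.
- cup: Bystander: cream cup, 72 mm across, 75 mm high, loose. Origin: centre of the underside.
Mind the look-alikes: they are no part of the job. There is more than one size of the tongs; the job needs the smaller.

How it is judged (in metres and radians):
On the way, in this order (a step that is already met when the one before it is completed fails the run):
1. the tongs are squeezed open and lifted clear of the parking board (value of joint tongs_arm_a above 0.08 rad and z of tongs in the frame of park above 0.105 m), for 0.2 s.
2. the open jaws are around the top edge of the orange-striped tile (value of joint tongs_arm_a above 0.05 rad and x of tongs in the frame of tile_orange_top between -0.02 and 0.02 m and y of tongs in the frame of tile_orange_top between -0.022 and 0.022 m and z of tongs in the frame of tile_orange_top below -0.006 m), for 0.1 s.
At the end, for the whole second after the job is handed in: The tongs grip the orange-striped tile by themselves, at least 8 mm over its top edge, within 22 mm of the edge's middle, within 15 degrees of upright; the tile stands (within 5 degrees) less than 30 mm from its start; both are at rest (value of joint tongs_arm_a between -0.015 and 0.02 rad and contact force between tongs and tile_orange above 2 N and x of tongs in the frame of tile_orange_top between -0.012 and 0.012 m and y of tongs in the frame of tile_orange_top between -0.022 and 0.022 m and z of tongs in the frame of tile_orange_top between -0.045 and -0.008 m and angle between tongs's own z axis and vertical below 0.26 rad and angle between tile_orange's own z axis and vertical below 0.09 rad and distance of tile_orange from where it was at the start of the episode below 0.03 m and linear speed of each of tongs, tile_orange below 0.02 m/s); the robot touches nothing.
It fails at once if the green-striped tile is moved by more than 25 mm or tipped (distance of tile_green from where it was at the start of the episode above 0.025 m or angle between tile_green's own z axis and vertical above 0.4 rad).
It fails at once if the plain tile is moved by more than 25 mm or tipped (distance of tile_plain from where it was at the start of the episode above 0.025 m or angle between tile_plain's own z axis and vertical above 0.4 rad).
It fails at once if the cup is moved by more than 25 mm or tipped (distance of cup from where it was at the start of the episode above 0.025 m or angle between cup's own z axis and vertical above 0.4 rad).
It also fails if it takes over 43 s, if anything falls off the work surface, if the arm or the gripper's body presses on something with over 40 N, if the wrist force passes 120 N, or if a joint passes its speed limit or range.

## Working session

There is one attempt and no reset: what is moved stays moved. The work goes in short steps, Python scripts to look and compute and a shell command to move; the robot and the scene stay as the last step left them, time stands still between calls to the robot, and variables do not carry over. Pictures are saved under pics/ and viewed, and the job is handed in when it is done.

```bash
mkdir -p pics
cat > h.py <<'E'
import numpy as np, cv2
from station import arm
from scipy.spatial.transform import Rotation as R
def rot(q): return R.from_quat([q[1],q[2],q[3],q[0]])
def cap(n,f=None):
    c=arm.capture(n)
    if f: cv2.imwrite('pics/'+f,c['img'][:,:,::-1])
    return c
def cloud(c):
    z=c['range_z'].astype(float);v,u=np.mgrid[:384,:512]
    P=np.stack([(u-c['cx'])/c['fx']*z,(v-c['cy'])/c['fy']*z,z],-1)
    W=rot(c['orientation']).apply(P.reshape(-1,3)).reshape(P.shape)+np.array(c['xyz'])
    W[z==0]=np.nan
    return W
E
python3 - <<'E'
from h import *
s=arm.get_state();print(s['time'],s['tcp_pos'],s['orientation'],s['opening'])
for n in ['scene','top']:
    c=cap(n,n+'1.png');W=cloud(c);np.savez('pics/'+n+'1.npz',W=W,img=c['img']);print(n,c['xyz'],c['fx'])
    for l in ['tongs','tongs_grip','park','tile_orange','tile_orange_top','tile_green','tile_plain','cup']:
        for d in arm.tip_of(n,l)[:4]: print(l,np.round(d['location']),round(d['p'],2))
E
```

```text
0.0 [232.92787276 606.32401944 221.68102794] [ 4.99397632e-04  8.24187599e-01  5.66316307e-01 -6.26810938e-04] 0.9970839523824301
scene [1011.91125591  181.94883802 1025.96394355] 393.7664854412979
tongs [ 310. -216.   -2.] 0.89
tongs [ 477. -258.   76.] 0.53
tongs_grip [ 306. -220.  111.] 0.83
tongs_grip [ 479. -259.  160.] 0.73
park [ 475. -256.    2.] 0.57
park [648. -86.   2.] 0.42
tile_orange [507. 292.  -2.] 0.57
tile_orange [503. 296.  82.] 0.36
tile_orange_top [504. 293.  79.] 0.93
tile_plain [560.  15.  -4.] 0.88
tile_plain [ 474. -253.    2.] 0.58
cup [646. -85.   4.] 0.56
top [357.06786942  20.60778782 965.06844289] 375.53829330658897
tongs [ 306. -217.   -2.] 0.92
tongs [ 478. -259.   82.] 0.73
tongs_grip [ 308. -216.  111.] 0.59
park [ 479. -256.   -1.] 0.67
tile_orange [504. 293.   3.] 0.88
tile_orange_top [506. 294.  80.] 0.83
tile_green [518. 156.  -2.] 0.73
tile_plain [557.  20.  -2.] 0.56
cup [644. -93.  -5.] 0.71
```

View pics/scene1.png

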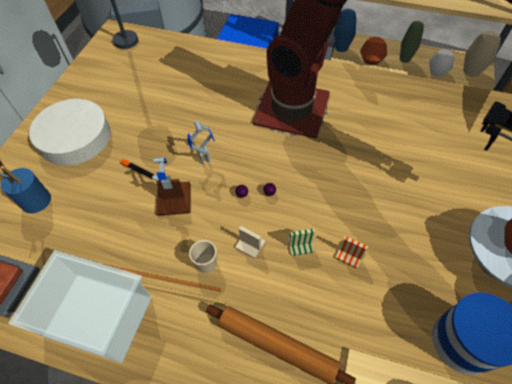

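View pics/top1.png

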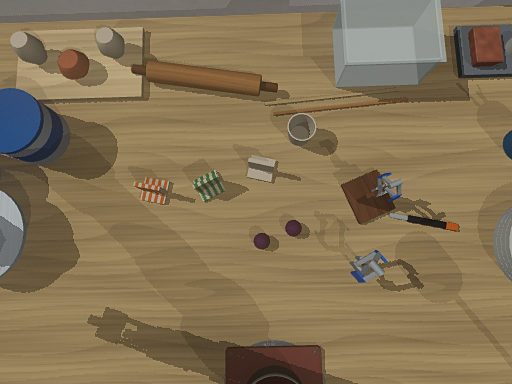

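The scene shows tongs on the brown parking board at scene (163,172) / top (388,186), and another pair standing on the table at scene (200,140) / top (368,265). The orange tile is at scene (351,250) / top (154,190). I'll enlarge both pairs and measure them.

Run:
```python
from h import *
S=np.load('pics/scene1.npz');T=np.load('pics/top1.npz')
a=cv2.resize(S['img'][110:230,110:230],(400,400),interpolation=cv2.INTER_CUBIC)
b=cv2.resize(T['img'][160:290,320:450],(400,400),interpolation=cv2.INTER_CUBIC)
cv2.imwrite('pics/crop1.png',np.hstack([a,b])[:,:,::-1])
def rect(W,c,r,z0,z1,n):
    m=(np.hypot(W[...,0]-c[0],W[...,1]-c[1])<r)&(W[...,2]>z0)&(W[...,2]<z1)
    P=W[m]; (cx,cy),(w,h),an=cv2.minAreaRect(P[:,:2].astype(np.float32))
    print(n,len(P),'c',round(cx),round(cy),'wh',round(w),round(h),'ang',round(an,1),'zmax',P[:,2].max().round())
for nm,D in (('scene',S),('top',T)):
    W=D['W'];print(nm)
    rect(W,(505,293),60,70,95,'orange top'); rect(W,(505,293),60,3,95,'orange all')
    rect(W,(518,156),60,70,95,'green top'); rect(W,(558,18),60,70,95,'plain top')
    rect(W,(477,-257),80,8,20,'park base'); rect(W,(477,-257),60,90,104,'board top')
    rect(W,(477,-257),60,110,230,'tongs A'); rect(W,(477,-257),60,190,230,'tongs A hinge')
    rect(W,(308,-217),60,20,230,'tongs B');
```

```text
scene
orange top 133 c 509 290 wh 63 12 ang 77.7 zmax 85.0
orange all 629 c 503 288 wh 107 106 ang 13.4 zmax 85.0
green top 119 c 518 150 wh 13 64 ang 27.1 zmax 85.0
plain top 115 c 560 13 wh 64 12 ang 77.1 zmax 84.0
park base 701 c 479 -257 wh 114 100 ang 22.0 zmax 20.0
board top 104 c 480 -256 wh 23 64 ang 31.8 zmax 104.0
tongs A 209 c 480 -259 wh 64 26 ang 19.5 zmax 207.0
tongs A hinge 60 c 485 -257 wh 19 26 ang 27.5 zmax 207.0
tongs B 384 c 311 -221 wh 40 78 ang 44.8 zmax 170.0
top
orange top 129 c 505 293 wh 64 10 ang 77.8 zmax 84.0
orange all 695 c 502 295 wh 110 112 ang 29.7 zmax 84.0
green top 136 c 514 152 wh 11 63 ang 25.3 zmax 84.0
plain top 131 c 555 16 wh 64 10 ang 76.1 zmax 84.0
park base 1465 c 466 -257 wh 127 101 ang 21.8 zmax 20.0
board top 79 c 473 -250 wh 18 57 ang 31.6 zmax 103.0
tongs A 406 c 475 -257 wh 61 27 ang 27.2 zmax 208.0
tongs A hinge 104 c 476 -257 wh 18 28 ang 7.5 zmax 208.0
tongs B 656 c 305 -216 wh 35 77 ang 41.3 zmax 172.0
```

View pics/crop1.png

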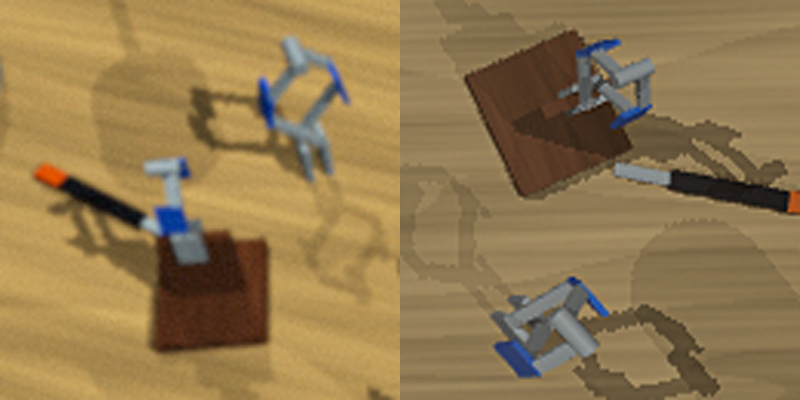

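The pair on the board is about 60 mm wide with its top at 207, so 131 mm above the tips. That fits the 128 mm tongs, standing on the board. The other pair stands on the table, 77 mm wide and 171 mm tall, which makes it the bigger look-alike. The job is the board pair, at about (477,-257). First I'll look over the orange tile on the way.

```bash
python3 -m pendant '-2 3.7 -0.8 0 0 5;-4 7.4 -1.6 0 0 10;-6 11.1 -2.4 0 0 15;-8 14.8 -3.2 0 0 20;-10 18.5 -4 0 0 25;-12 22.2 -4.8 0 0 30;-14 25.9 -5.6 0 0 35;-16 29.6 -6.4 0 0 40;-18 33.3 -7.2 0 0 45;-19.6 36.9 -8 0 0 47;-19.6 36.9 -8 0 0 47' 8.7 25
python3 - <<'E'
from h import *
c=cap('wrist','w1.png');W=cloud(c);np.savez('pics/w1.npz',W=W,img=c['img'])
print(c['xyz'],rot(c['orientation']).as_matrix().round(2).tolist())
def rect(W,c,r,z0,z1,n):
    m=(np.hypot(W[...,0]-c[0],W[...,1]-c[1])<r)&(W[...,2]>z0)&(W[...,2]<z1)
    P=W[m]
    if len(P)<5: print(n,'none');return
    (cx,cy),(w,h),an=cv2.minAreaRect(P[:,:2].astype(np.float32))
    print(n,len(P),'c',round(cx,1),round(cy,1),'wh',round(w),round(h),'ang',round(an,1),'zmax',P[:,2].max().round())
rect(W,(505,293),60,72,95,'orange top')
for d in arm.tip_of('wrist','tile_orange_top')[:2]: print(np.round(d['location']),d['p'])
E
```

```text
time: 2.0
tcp_pos: [511.6, 285.7, 304.1]
orientation: [0.001, 0.983, 0.186, 0.002]
wrist_force: [0.2, -0.3, -0.4]
opening: 1.002
[482.35717045 360.15159409 466.24290827] [[0.93, 0.35, 0.11], [0.37, -0.89, -0.27], [0.0, 0.29, -0.96]]
orange top 397 c 506.2 295.1 wh 64 11 ang 77.7 zmax 82.0
```

View pics/w1.png

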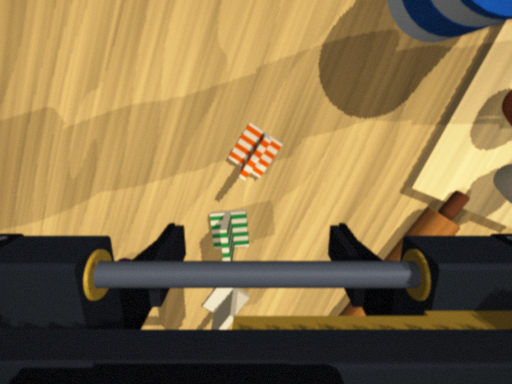

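The orange tile is seen at pixel (255,152). Its top-edge centre is about (507,293), with the edge direction at 77.7°, and all three cameras agree. Next I'll fly over the parking board.

```bash
python3 -m pendant '-2 4.2 0 0 0 0;-4 8.5 0 0 0 0;-6 12.8 0 0 0 0;-8 17.1 0 0 0 0;-10 21.4 0 0 0 0;-12 25.7 0 0 0 0;-14 30 0 0 0 0;-16 34.2 0 0 0 0;-18 38.5 0 0 0 0;-20 42.8 0 0 0 0;-22 47 0 0 0 0;-23 49.3 0 0 0 0;-23 49.3 0 0 0 0'
cat > look.py <<'E'
from h import *
import sys
c=cap('wrist',sys.argv[1]+'.png');W=cloud(c);np.savez('pics/'+sys.argv[1]+'.npz',W=W,img=c['img'])
def rect(W,c,r,z0,z1,n):
    m=(np.hypot(W[...,0]-c[0],W[...,1]-c[1])<r)&(W[...,2]>z0)&(W[...,2]<z1)
    P=W[m]
    if len(P)<5: print(n,'none');return
    (cx,cy),(w,h),an=cv2.minAreaRect(P[:,:2].astype(np.float32))
    print(n,len(P),'c',round(cx,1),round(cy,1),'wh',round(w),round(h),'ang',round(an,1),'zmax',P[:,2].max().round())
k=(477,-257)
rect(W,k,85,9,18,'base');rect(W,k,55,90,104,'board');rect(W,k,55,140,180,'pads');rect(W,k,55,110,230,'tongs');rect(W,k,55,195,230,'hinge')
img=c['img'].astype(int);bl=(img[...,2]>img[...,0]+60)&(np.hypot(W[...,0]-k[0],W[...,1]-k[1])<60)&(W[...,2]>130)
n,l,s,cc=cv2.connectedComponentsWithStats(bl.astype(np.uint8))
for i in range(1,n):
    if s[i,4]>8: print('blue',s[i,4],cc[i].round(),W[l==i].mean(0).round(1),W[l==i][:,2].min().round(),W[l==i][:,2].max().round())
for d in arm.tip_of('wrist','tongs_grip')[:2]: print('grip',np.round(d['location'],1),d['p'])
for d in arm.tip_of('wrist','park')[:2]: print('park',np.round(d['location'],1),d['p'])
E
python3 look.py w2
```

```text
time: 3.4
tcp_pos: [477.8, -254.4, 302.5]
orientation: [0.001, 0.982, 0.189, -0.0]
wrist_force: [0.1, -0.2, -0.4]
opening: 0.999
base 3386 c 466.5 -255.6 wh 130 100 ang 21.8 zmax 17.0
board 224 c 471.0 -241.9 wh 19 42 ang 34.0 zmax 102.0
pads 459 c 476.7 -255.6 wh 60 22 ang 21.9 zmax 180.0
tongs 1394 c 476.7 -255.7 wh 60 27 ang 22.5 zmax 206.0
hinge 379 c 477.0 -255.6 wh 13 27 ang 18.3 zmax 206.0
blue 118 [231. 183.] [ 453.  -262.1  170.9] 145.0 178.0
blue 121 [280. 184.] [ 500.3 -244.8  169.8] 150.0 177.0
grip [ 476.5 -259.9  163. ] 0.82
grip [ 305.4 -216.9  109.7] 0.63
park [ 474.9 -254.6   -1. ] 0.56
```

View pics/w2.png

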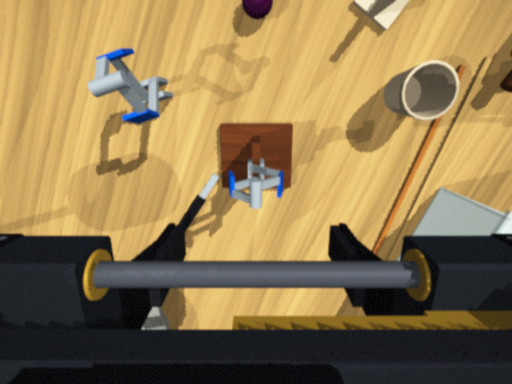

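The small tongs are at pixel (256,185), centred between the blue pads at (231,183) and (280,184). They sit at (476.7,-255.6) with the opening direction at 21.8°, and the tool is already at that yaw. Going down.

```bash
python3 -m pendant '-0.14 0.07 3 0 0 0;-0.14 0.07 6 0 0 0;-0.14 0.07 9 0 0 0;-0.14 0.07 11 0 0 0;-0.14 0.07 13 0 0 0;-0.14 0.07 14.5 0 0 0;-0.14 0.07 15.2 0 0 0;-0.14 0.07 15.7 0 0 0;-0.14 0.07 15.7 0 0 0;-0.14 0.07 15.7 0 0 0'
python3 look.py w3
python3 - <<'E'
from h import *
cap('scene','s3.png')
a=cv2.imread('pics/s3.png');cv2.imwrite('pics/s3c.png',cv2.resize(a[110:230,90:250],(800,600),interpolation=2))
E
```

```text
time: 4.55
tcp_pos: [477.9, -253.1, 146.2]
orientation: [0.0, 0.982, 0.191, 0.0]
wrist_force: [0.6, -0.5, -0.7]
opening: 1.001
base 8232 c 468.0 -255.3 wh 127 100 ang 21.9 zmax 18.0
board 783 c 474.8 -252.5 wh 20 64 ang 14.7 zmax 104.0
pads 2876 c 476.3 -253.7 wh 104 27 ang 22.0 zmax 180.0
tongs 9851 c 472.0 -244.5 wh 105 49 ang 22.1 zmax 230.0
hinge 4513 c 473.4 -242.8 wh 100 47 ang 22.1 zmax 230.0
blue 240 [206. 247.] [ 450.2 -253.9  170.9] 149.0 230.0
blue 151 [300. 243.] [ 496.7 -235.9  165.6] 150.0 229.0
blue 10 [298. 288.] [ 502.9 -256.1  176.2] 175.0 177.0
grip [ 475.5 -256.3  164.1] 0.95
grip [ 303.1 -215.3  112.3] 0.57
park [ 476.3 -256.1    0.5] 0.87
```

View pics/w3.png

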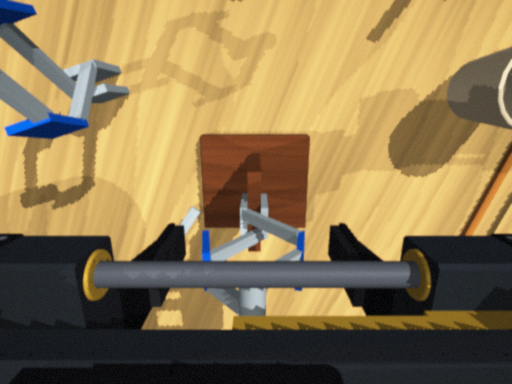

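View pics/s3c.png

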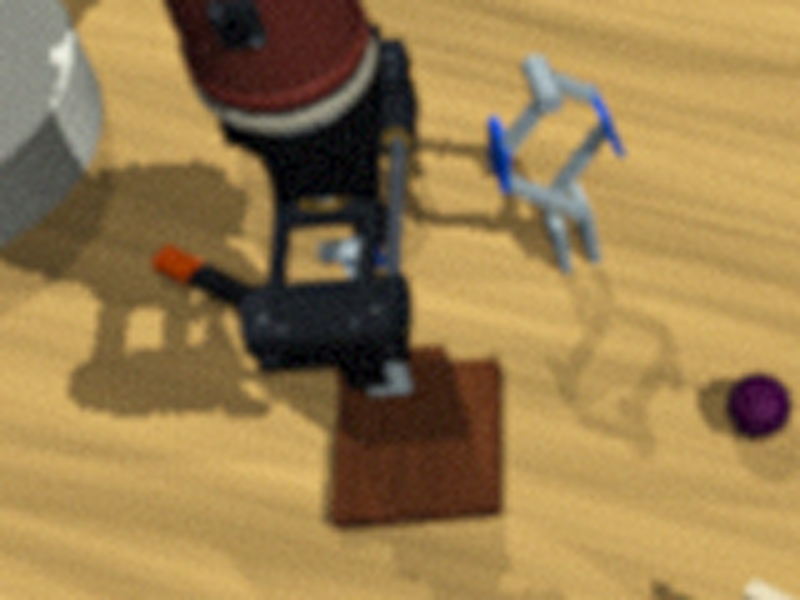

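```bash
python3 - <<'E'
from h import *
s=arm.get_state();print(s['tcp_pos'],s['joint_vel'].round(3) if hasattr(s['joint_vel'],'round') else s['joint_vel'])
E
python3 -m pendant '-0.1 0.1 0 0 0 0;-0.1 0.1 0 0 0 0;-0.1 0.1 0 0 0 0'
```

```text
[ 477.77045648 -253.14763325  146.07078153] [ 0.     0.002 -0.001  0.003 -0.001 -0.001  0.002]
time: 5.05
tcp_pos: [476.9, -254.4, 145.6]
orientation: [0.0, 0.982, 0.191, 0.0]
wrist_force: [0.3, 0.0, 0.0]
opening: 1.002
```

```bash
python3 -m pendant '0 0.05 0 0 0 0;0 0.05 0 0 0 0;0 0.05 0 0 0 0;0 0.05 0 0 0 0;0 0.05 0 0 0 0;0 0.05 0 0 0 0;0 0.05 0 0 0 0;0 0.05 0 0 0 0;0 0.05 0 0 0 0;0 0.05 0 0 0 0;0 0.05 0 0 0 0;0 0.05 0 0 0 0' 3.8 28
python3 - <<'E'
from h import *
cap('wrist','w4.png')
E
```

```text
time: 6.25
tcp_pos: [477.1, -254.8, 145.6]
orientation: [0.0, 0.982, 0.191, -0.0]
wrist_force: [1.2, 0.6, -1.6]
opening: 0.486
```

View pics/w4.png

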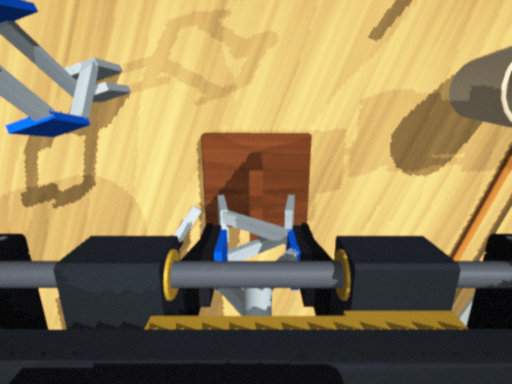

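The squeeze reached the hard stop at 42 mm, and the jaws show open at pixels (222,210) and (290,210), well clear of the board at (256,190). Lifting.

```bash
python3 -m pendant '0 0 -0.5 0 0 0;0 0 -1.5 0 0 0;0 0 -3 0 0 0;0 0 -5 0 0 0;0 0 -7 0 0 0;0 0 -9 0 0 0;0 0 -11 0 0 0;0 0 -12 0 0 0;0 0 -12 0 0 0;0 0 -12 0 0 0;0 0 -12 0 0 0'
python3 - <<'E'
from h import *
cap('wrist','w5.png')
c=cap('scene','s5.png')
a=cv2.imread('pics/s5.png');cv2.imwrite('pics/s5c.png',cv2.resize(a[80:230,70:270],(800,600),interpolation=2))
E
```

```text
time: 7.4
tcp_pos: [476.7, -254.5, 264.7]
orientation: [-0.0, 0.982, 0.191, -0.001]
wrist_force: [-0.5, -0.3, -0.9]
opening: 0.485
```

View pics/w5.png

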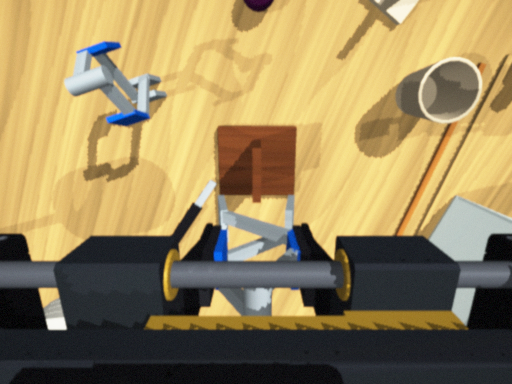

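View pics/s5c.png

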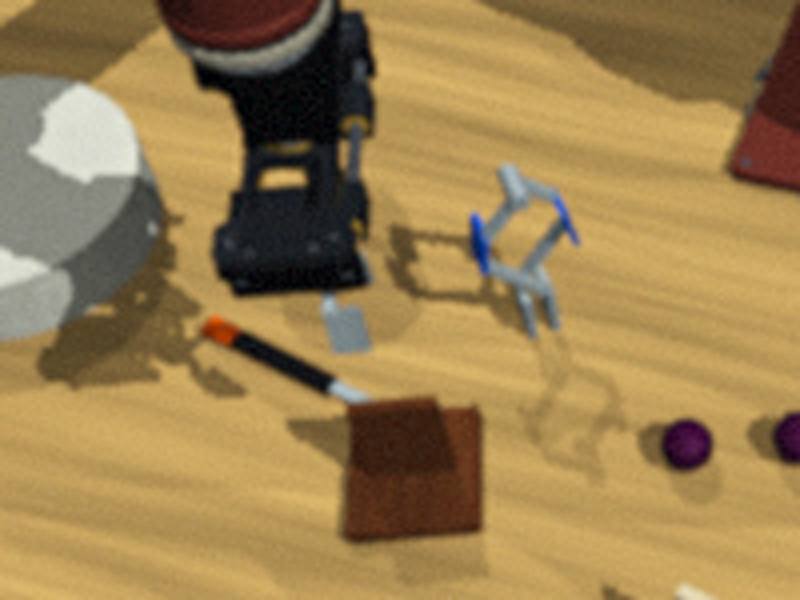

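The tongs are lifted clear: the jaw plate shows below the gripper and the board is empty. Carrying them to above the orange tile while turning 34°.

```bash
python3 -m pendant '0.7 -1.5 0 0 0 1;2.3 -5 0 0 0 3.4;4.2 -8.9 0 0 0 6.2;6.1 -12.9 0 0 0 8.9;7.9 -16.9 0 0 0 11.6;9.8 -20.8 0 0 0 14.4;11.7 -24.8 0 0 0 17.1;13.5 -28.8 0 0 0 19.8;15.4 -32.8 0 0 0 22.6;17.3 -36.7 0 0 0 25.3;19.1 -40.7 0 0 0 28;21 -44.7 0 0 0 30.8;22.6 -48 0 0 0 33.2;23.3 -49.6 0 0 0 34.2;23.3 -49.6 0 0 0 34.2;23.3 -49.6 0 0 0 34.2;23.3 -49.6 0 0 0 34.2'
cat > lk2.py <<'E'
from h import *
import sys
n=sys.argv[1]
s=arm.get_state();p=np.array(s['tcp_pos']);q=s['orientation'];M=rot(q).as_matrix()
print(p.round(1),'yaw',np.degrees(np.arctan2(M[1,0],M[0,0])).round(2),'op',round(s['opening']*87,1),'wf',np.round(s['wrist_force'],1))
c=cap('wrist',n+'.png');W=cloud(c)
m=(np.hypot(W[...,0]-507,W[...,1]-293)<45)&(W[...,2]>72)&(W[...,2]<88)
P=W[m]
if len(P)>5:
    (x,y),(w,h),an=cv2.minAreaRect(P[:,:2].astype(np.float32));print('edge',len(P),round(x,1),round(y,1),round(w),round(h),round(an,1),P[:,2].max().round(1))
for l in ('tile_orange_top','tongs','tongs_grip'):
    for d in arm.tip_of('wrist',l)[:1]: print(l,np.round(d['location'],1),round(d['p'],2))
E
python3 lk2.py w6
```

```text
time: 9.2
tcp_pos: [507.9, 290.9, 265.4]
orientation: [0.0, 0.994, -0.107, -0.0]
wrist_force: [-0.6, 0.3, -2.1]
opening: 0.484
[507.9 290.9 265.4] yaw -12.31 op 42.1 wf [-0.6  0.3 -2.1]
edge 466 506.3 295.2 64 10 77.8 82.5
tile_orange_top [502.3 292.   82.5] 0.96
tongs [509.7 291.9 200.7] 0.65
tongs_grip [506.5 289.  288.9] 0.96
```

View pics/w6.png

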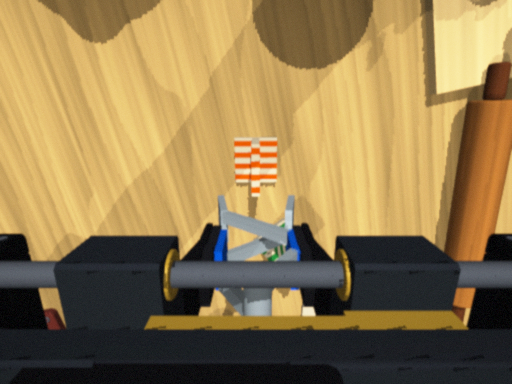

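The orange tile's edge at pixel (256,165) is centred between the open jaw tips at (221,203) and (291,203). Going down to just above the edge, with a small correction.

```bash
python3 -m pendant '-0.1 -0.3 1.5 0 0 0;-0.1 -0.3 4 0 0 0;-0.1 -0.3 6.5 0 0 0;-0.1 -0.3 8.5 0 0 0;-0.1 -0.3 9.5 0 0 0;-0.1 -0.3 10 0 0 0;-0.1 -0.3 10 0 0 0;-0.1 -0.3 10 0 0 0'
python3 lk2.py w7
```

```text
time: 10.2
tcp_pos: [507.6, 295.8, 166.4]
orientation: [-0.0, 0.994, -0.106, 0.0]
wrist_force: [-0.4, -0.7, 0.3]
opening: 0.486
[507.6 295.8 166.4] yaw -12.22 op 42.2 wf [-0.4 -0.7  0.3]
edge 638 507.5 301.3 51 10 78.0 82.0
tile_orange_top [501.  294.1  81. ] 0.71
tongs [509.  296.3  99.5] 0.89
tongs_grip [502.4 293.2 187.7] 0.88
```

View pics/w7.png

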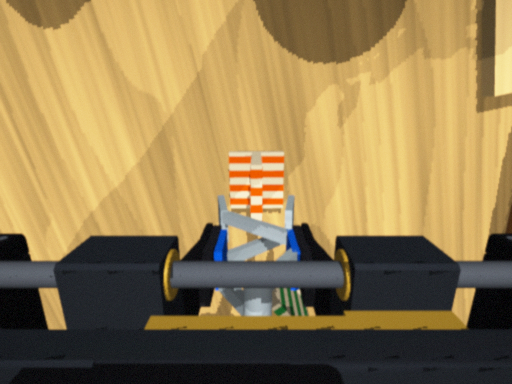

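The edge still lies between the jaws at pixel (256,180), and the error is about 1 mm. Lowering by 36 mm.

```bash
python3 -m pendant '-0.1 0.1 0.5 0 0 0;-0.1 0.1 1.2 0 0 0;-0.1 0.1 2 0 0 0;-0.1 0.1 2.8 0 0 0;-0.1 0.1 3.3 0 0 0;-0.1 0.1 3.6 0 0 0;-0.1 0.1 3.6 0 0 0;-0.1 0.1 3.6 0 0 0;-0.1 0.1 3.6 0 0 0'
python3 lk2.py w8
```

```text
time: 11.3
tcp_pos: [506.2, 294.9, 129.9]
orientation: [-0.0, 0.994, -0.106, 0.0]
wrist_force: [0.3, -0.3, -1.7]
opening: 0.488
[506.2 294.9 129.9] yaw -12.22 op 42.4 wf [ 0.3 -0.3 -1.7]
edge 850 505.5 296.6 57 52 27.0 87.7
tile_orange_top [505.5 295.1  83.8] 0.7
tongs [505.  296.6  64.8] 0.91
tongs_grip [504.7 291.3 151.2] 0.84
```

View pics/w8.png

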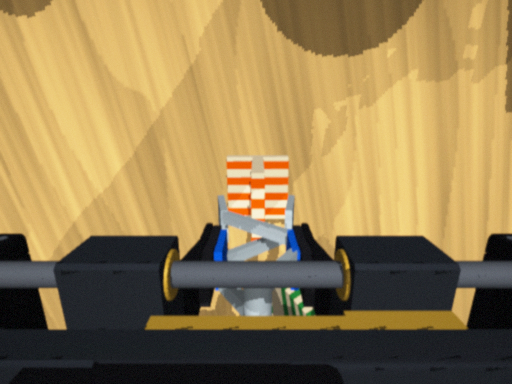

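No contact force, and the jaws straddle the edge with tips at about z 60. I'll release gently, in two stages.

```bash
python3 -m pendant '0 0 0 0 0 0;0 0 0 0 0 0;0 0 0 0 0 0;0 0 0 0 0 0' 5.0; python3 -m pendant '0 0 0 0 0 0;0 0 0 0 0 0;0 0 0 0 0 0;0 0 0 0 0 0;0 0 0 0 0 0' 6.2;python3 -m pendant '0 0 0 0 0 0;0 0 0 0 0 0;0 0 0 0 0 0;0 0 0 0 0 0;0 0 0 0 0 0;0 0 0 0 0 0;0 0 0 0 0 0' 8.7
python3 lk2.py w9
```

```text
time: 11.9
tcp_pos: [506.0, 294.8, 129.5]
orientation: [0.0, 0.994, -0.106, -0.0]
wrist_force: [0.7, -0.7, -1.2]
opening: 0.572
time: 12.4
tcp_pos: [506.0, 294.8, 129.7]
orientation: [-0.0, 0.994, -0.106, 0.0]
wrist_force: [0.5, 0.7, -0.1]
opening: 0.709
time: 13.1
tcp_pos: [506.0, 294.8, 129.5]
orientation: [0.0, 0.994, -0.106, -0.0]
wrist_force: [-0.5, -0.9, -0.6]
opening: 0.998
[506.  294.8 129.5] yaw -12.22 op 86.8 wf [-0.5 -0.9 -0.6]
edge 776 506.9 294.9 65 20 85.2 88.0
tile_orange_top [500.9 291.4  84.7] 0.77
tongs [503.2 296.6  60.7] 0.93
tongs_grip [504.5 290.8 146.5] 0.88
```

View pics/w9.png

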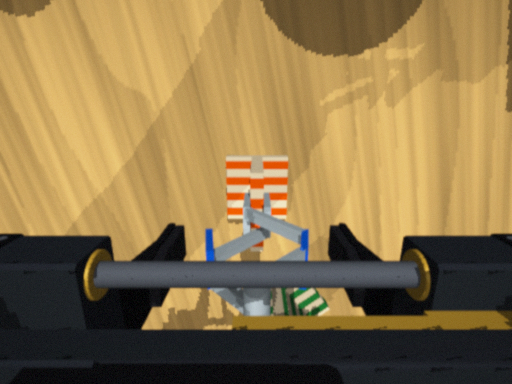

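The jaws have closed on the slab at pixel (256,203), and the fingers are clear of the pads by equal gaps. Retracting straight up.

```bash
python3 -m pendant '0 0 -0.5 0 0 0;0 0 -1.5 0 0 0;0 0 -3 0 0 0;0 0 -5 0 0 0;0 0 -8 0 0 0;0 0 -11 0 0 0;0 0 -14 0 0 0;0 0 -17 0 0 0;0 0 -18 0 0 0;0 0 -18 0 0 0;0 0 -18 0 0 0'
python3 -m pendant '0 -1 0 0 0 0;0 -4 0 0 0 0;0 -8 0 0 0 0;0 -12 0 0 0 0;0 -12 0 0 0 0'
python3 - <<'E'
from h import *
def rect(W,c,r,z0,z1,n):
    m=(np.hypot(W[...,0]-c[0],W[...,1]-c[1])<r)&(W[...,2]>z0)&(W[...,2]<z1);P=W[m]
    if len(P)<5: print(n,'none');return
    (cx,cy),(w,h),an=cv2.minAreaRect(P[:,:2].astype(np.float32))
    print(n,len(P),'c',round(cx),round(cy),'wh',round(w),round(h),'ang',round(an,1),'zmax',P[:,2].max().round())
ims=[]
for n,(r0,r1,c0,c1) in (('scene',(180,300,220,400)),('top',(120,240,80,260))):
    c=cap(n,n+'10.png');W=cloud(c);ims.append(cv2.resize(c['img'][r0:r1,c0:c1],(600,400),interpolation=2)[:,:,::-1])
    print(n);rect(W,(507,293),55,70,82,'slab top');rect(W,(507,293),55,105,215,'tongs');rect(W,(507,293),55,175,215,'hinge');rect(W,(507,293),45,3,14,'foot')
    rect(W,(518,156),60,70,95,'green');rect(W,(558,18),60,70,95,'plain')
    for l in ('tile_orange','tongs','cup'):
        for d in arm.tip_of(n,l)[:2]: print(l,np.round(d['location']),round(d['p'],2))
cv2.imwrite('pics/end.png',cv2.resize(np.vstack(ims),(450,600)))
E
```

```text
time: 14.4
tcp_pos: [505.7, 294.6, 308.9]
orientation: [0.0, 0.994, -0.106, -0.0]
wrist_force: [-0.3, -0.3, -0.6]
opening: 0.998
time: 14.9
tcp_pos: [529.0, 418.7, 305.4]
orientation: [0.001, 0.995, -0.103, -0.002]
wrist_force: [-1.6, -1.1, -0.1]
opening: 0.999
scene
slab top 96 c 510 290 wh 63 18 ang 74.6 zmax 82.0
tongs 211 c 510 289 wh 25 57 ang 75.2 zmax 190.0
hinge 67 c 513 289 wh 25 21 ang 75.8 zmax 190.0
foot 239 c 524 296 wh 48 82 ang 10.6 zmax 14.0
green 123 c 518 150 wh 13 64 ang 25.7 zmax 85.0
plain 114 c 559 13 wh 65 13 ang 74.7 zmax 84.0
tile_orange [503. 294.  -2.] 0.94
tile_orange [647. -84.   2.] 0.49
tongs [ 309. -215.   -5.] 0.78
tongs [504. 291.  60.] 0.69
cup [648. -85.   1.] 0.67
top
slab top 62 c 502 287 wh 52 19 ang 86.7 zmax 82.0
tongs 328 c 504 291 wh 27 60 ang 76.2 zmax 190.0
hinge 91 c 504 291 wh 26 18 ang 64.4 zmax 190.0
foot 404 c 501 294 wh 83 73 ang 70.5 zmax 14.0
green 138 c 513 152 wh 11 63 ang 26.2 zmax 83.0
plain 131 c 555 15 wh 64 11 ang 76.4 zmax 84.0
tile_orange [503. 292.   3.] 0.6
tongs [ 307. -213.   -1.] 0.87
tongs [507. 290.  66.] 0.66
cup [645. -94.  -4.] 0.89
cup [506. 295. 147.] 0.67
```

View pics/end.png

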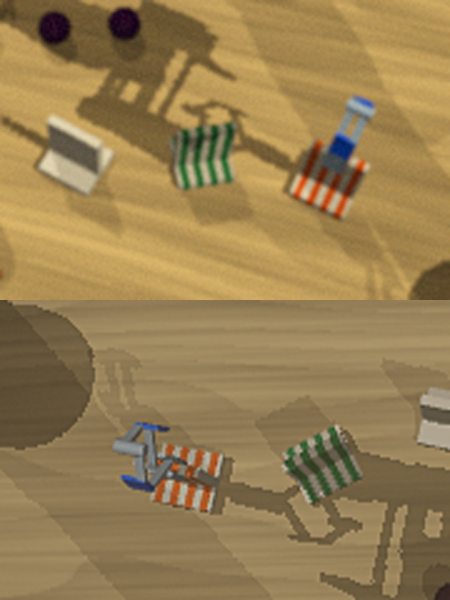

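The tongs stand upright on the orange tile, with the hinge over the middle of the edge and the top at 190, so they are about 20 mm over it. The tile and bystanders have not moved, and the arm is clear.

```bash
python3 -m pendant '0 0 0 0 0 0;0 0 0 0 0 0;0 0 0 0 0 0'; python3 -c "
from station import arm
print(arm.hand_in())"
```

```text
time: 15.6
tcp_pos: [531.4, 411.9, 309.7]
orientation: [-0.0, 0.994, -0.106, 0.0]
wrist_force: [0.5, 0.9, -0.5]
opening: 1.001
the job is handed in; nothing more can be done
None
```

The small tongs now grip the orange-striped tile on their own, standing upright on it. I squeezed them to the stop (42 mm), lifted them off the board, lowered the open jaws over the middle of the tile's top edge and let go. The arm then backed away, and the job was handed in at 15.6 s; no verdict is given.

- **Tongs on the tile:** in the last pictures the tongs' top is at 190 mm, so the jaw tips are about 20 mm below the tile's edge. They sit within a few mm of the edge's middle, with the hinge over it.
- **Other things:** the orange, green and plain tiles and the cup read where they were before, to within 1–3 mm. The wrist force stayed below about 3 N at every reading.
- **Disagreements:** the three cameras differed by up to 5 mm on the tile's position, so I went by the wrist camera for the final approach. In the last top view, the cup detector also reported a second, false cup on the tongs. The tongs' grip force and the arm angle could not be read directly.

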